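Lift the last cookie off the baking sheet with a spatula and lay it on the cooling rack

ROBOT

A 6-joint arm with a two-finger parallel gripper is mounted at the origin on a cart in front of the work surface, level with it; the furniture and walls round the work are solid. World frame = base frame: x ahead of the robot, y to its left, z up, the work surface at z = 0. Lengths are in mm, angles in rad, forces in N, time in s.
With the tool pointing down it reaches from about 275 to 1000 mm from the base axis. Payload 8.4 kg.
Tool frame: the origin (TCP) lies between the finger pads; the fingertips stand 22 mm ahead of it and the grasp point (between the pads) lies 3 mm ahead of it (r.nose_length is the z of the fingertips in the tool frame, in mm); z points along the fingers, y is the line along which they close (so a half turn about z gives the same grasp; the last joint's range is limited). The gripper opens to 85 mm and grips with 20 to 120 N. Pads are 22 mm wide; open, the fingers measure 114 mm over their backs; the gripper's body (76 mm by 85 mm) begins 54 mm behind the grasp point. The pads swing forward as they close: fully open they stand 13 mm farther back than shut.
Start: joints at [-1.333, 0.353, 1.633, -0, 1.155, -0.002], TCP at [148.441, -607.119, 253.281] pointing down, gripper open.
Joint ranges: [-2.63, 2.63], [-0.92, 2.1], [0.06, 2.66], [-1.3, 4.44], [0, 2.69], [-3.02, 3.02]. Speed limits (rad/s): [2.22, 2.22, 2.79, 3.14, 3.14, 3.14].

INTERFACE

Orientations are given as [roll, pitch, yaw] about the fixed x, y, z axes, in that order (R = Rz(yaw) Ry(pitch) Rx(roll)).
In Python, from rig import r, imaging, order gives the robot as it stands (r), with the cameras (imaging) and the job (order).
- The arm moves only by the shell command python3 steer.py [FORCE], which reads ROWS from standard input. ROWS is a JSON list that holds a single list of rows (three levels of brackets), with 1 to 5 rows, each of 7 numbers: a rotation vector rx, ry, rz in rad, then dx, dy, dz in mm, then the opening from 0.0 (shut) to 1.0 (fully open); each row shifts and turns the commanded pose from where the row before left it, along the tool's axes as they then stand; what a row does not reach is not made up. A row lasts 1/12 s, in which the tool goes at most 41.7 mm and 0.125 rad, less where a joint would pass 70% of its speed; a pose out of reach is approached as far as the arm can. The fingers move at their own pace and stop on an object; FORCE is the grip in N (left out, the last holds). Time passes only in rows, so rows that do not move let the fingers close. It prints the time, the measured TCP pose, the force, the opening and the grip force at its end. Input that does not fit is refused with a message, and nothing moves.
- r.sense(): the state, without advancing time (a new reading comes with each control period).
- imaging.grab_frame(name): name is "scene" or "side" or "wrist"; returns the picture (400x640x3 uint8, red, green, blue); there is no depth.
- imaging.camera_params(name): a dict with "fx", "fy", "cx", "cy" (pixels), "rvec" (rotation vector, rad) and "tvec" (3), from world to camera coordinates, as OpenCV has them. Camera axes: x right, y down, z forward; pixel columns grow to the right and rows downward; lengths in mm; the calibration is good to about 2 mm. A picture is of the moment at which its call begins: read the wrist's pose just before it. camera_params takes no time and is no camera call; for the wrist camera it gives the pose at the moment of the call.
- order.sign_off(): hands the job in; it is judged then, once.
The state is a dict: "clock": time; "qpos": joint angles; "qvel": joint speeds; "joint_efforts": joint torques, N m; "eef_pos": TCP position; "tcp_rot": TCP orientation; "contact_force": force on the tool from outside, world axes, zero at the start; "wrist_torque": the same for the moment, N m; "opening": opening from 0.0 (shut) to 1.0 (fully open); "grasp_force": force on a finger pad.
Only numpy, scipy, OpenCV 4.12 (cv2) and the standard library are available. Lean on these libraries where they do the work, as an engineer would, in place of code of your own. Each camera call takes 0.05 s, during which the arm holds its last target. There are 200 camera calls.

TASK

The last cookie is still on the hot baking sheet: slide the spatula's blade under it, letting the sheet's turned-up edge stop it from sliding away, lift it and lay it gently, right way up and flat, in the free place on the round wire cooling rack. Do not touch any cookie with the hand, do not drop the cookie, and leave the two cookies already on the rack where they are. Then lay the spatula back in its blue rest, blade flat on the rest's floor and handle out over the open side, as you found it.

Things in the scene. Friction and masses are not known exactly. Their poses are not given: they have to be found in the camera images.
- spatula: slotted steel spatula, black handle, loose, 160 g, starting in the blue rest. Origin: centre of the blade's underside; x points from handle to front edge, y across, z up. Blade flat, 85 mm long (x -42.5 to +42.5), 75 wide, 1.8 thick, smooth: friction about 0.3, a cookie slides off it beyond 14 to 19 degrees of tilt. Lies stably on its blade when let go
- spatula_grip (a point): best point to pinch the handle across its width: 130 mm behind and 63 mm above the spatula's origin. The handle is a straight bar 18 mm wide (y), 22 mm tall, from 86 to 204 mm behind the origin, rising by 7 degrees towards its rear end; a 7.6 mm neck joins its front to the blade's heel
- cookie: the cookie to move: round, golden brown with dark chips, rigid, 74 mm across, 13.5 mm thick, about 50 g, loose on the baking sheet. Its flat underside is 62 mm across; from there the edge slopes up and outward (3.5 mm up over 4.5 mm). Origin: centre of the underside, z up
- baking_sheet: dark steel baking sheet, fixed, on a stone stand, 200 mm (x) by 260 mm (y), 3 mm thick. Origin: centre of its underside, so the top face is at z = +3 mm. Three edges are flat and open; along the edge at +y the sheet is turned up to 19 mm above the origin, leaning outward by 15 degrees; the inner face of that edge is at y = +128 mm at its foot
- cooling_rack: round chromed wire cooling rack, fixed, 240 mm across, with 11 wires 20 mm apart along its x and a round rim. Origin: centre, on the worktop; the tops of the wires are 25 mm above it. Two cookies lie on it; the free place for a third lies across from them, centred about 62 mm from the rack's centre towards its -x
- cookie_b: a cookie like the one to move, already on the rack. Origin: centre of the underside
- cookie_c: a cookie like the one to move, already on the rack. Origin: centre of the underside
- spatula_rest: blue stoneware spatula rest, fixed, 120 mm (x) by 110 mm (y). Origin: centre of its underside. Floor 6 mm above the origin; a rim 15 mm high and 8 mm thick on three sides (outside at x = +60, y = -55 and y = +55 mm); the side at -x is open for the handle. The spatula's blade starts in its middle, x axes nearly parallel

How it is judged (in metres and radians):
On the way, in this order (a step that is already met when the one before it is completed fails the run):
1. the cookie rides on the spatula, clear of the baking sheet (more than 20 mm above it) and roughly level (z of cookie in the frame of baking_sheet above 0.025 m and contact force between cookie and spatula above 0.1 N and angle between cookie's own z axis and vertical below 0.5 rad and contact force between cookie and baking_sheet below 0.02 N), for 0.2 s.
2. the cookie lies flat on the rack, right way up, and the spatula is off it (horizontal distance between cookie and cooling_rack below 0.09 m and z of cookie in the frame of cooling_rack between 0.02 and 0.03 m and angle between cookie's own z axis and vertical below 0.12 rad and contact force between cookie and spatula below 0.02 N), for 0.3 s.
At the end, for the whole second after the job is handed in: Cookie at rest, flat (7 deg), right way up on the rack's wires, centre within 90 mm of the rack's; the other two within 15 mm of where they were; spatula at rest in its rest, blade flat (6 deg), blade centre within 30 mm of the rest's, handle out over the open side (20 deg) (horizontal distance between cookie and cooling_rack below 0.09 m and z of cookie in the frame of cooling_rack between 0.02 and 0.03 m and angle between cookie's own z axis and vertical below 0.12 rad and linear speed of each of cookie, spatula below 0.02 m/s and distance of each of cookie_b, cookie_c from where it was at the start of the episode below 0.015 m and horizontal distance between spatula and spatula_rest below 0.03 m and z of spatula in the frame of spatula_rest below 0.011 m and angle between spatula's own z axis and vertical below 0.1 rad and angle between the x axis of spatula and the x axis of spatula_rest, either way round below 0.35 rad and x of spatula_grip in the frame of spatula_rest below -0.06 m); the robot touches nothing.
It fails at once if a cookie touched by the hand or the arm (contact force between any of the fingers, the arm and cookie above 0.3 N or contact force between any of the fingers, the arm and cookie_b above 0.3 N or contact force between any of the fingers, the arm and cookie_c above 0.3 N).
It fails at once if the cookie dropped or flung (moving faster than 0.7 m/s off the blade) (linear speed of cookie above 0.7 m/s and contact force between cookie and spatula below 0.05 N).
It fails at once if the cookie tipped up on edge or over (angle between cookie's own z axis and vertical above 1 rad).
It fails at once if a cookie on the rack shifted by more than 15 mm (distance of any of cookie_b, cookie_c from where it was at the start of the episode above 0.015 m).
It also fails if it takes over 61 s, if anything falls off the work surface, if the arm or the gripper's body presses on something with over 40 N, if the wrist force passes 120 N, or if a joint passes its speed limit or range.

## Working session

There is one attempt and no reset: what is moved stays moved. The work goes in short steps, Python scripts to look and compute and a shell command to move; the robot and the scene stay as the last step left them, time stands still between calls to the robot, and variables do not carry over. Pictures are saved under pics/ and viewed, at most 10 in all, crops included, and the job is handed in when it is done.

```bash
ls; mkdir -p pics
python3 - <<'E'
from rig import r, imaging, order
import cv2
for n in("scene","side"):
    p=imaging.camera_params(n);print(n,p)
    cv2.imwrite(f"pics/{n}0.png",imaging.grab_frame(n)[:,:,::-1])
s=r.sense();print(s["clock"],s["eef_pos"],s["tcp_rot"],s["opening"])
E
```

```text
pics
rig.py
steer.py
scene {'fx': 515.8353913891714, 'fy': 515.8353913891714, 'cx': 316.61211729359377, 'cy': 193.3034182739889, 'rvec': array([ 0.55586725, -2.61713776,  1.22812636]), 'tvec': array([ 402.99826056,  230.77901152, 1062.05557252])}
side {'fx': 405.1521382048815, 'fy': 405.1521382048815, 'cx': 320.89509077580885, 'cy': 196.98162837431244, 'rvec': array([ 0.57828345, -2.31391803,  1.57013439]), 'tvec': array([410.27550334, 182.14473724, 863.0193709 ])}
0.1 [ 148.34918275 -606.71957896  252.63819269] [-3.14032993e+00  1.73921763e-05  2.39812765e-01] 1.003420270501334
```

View pics/scene0.png

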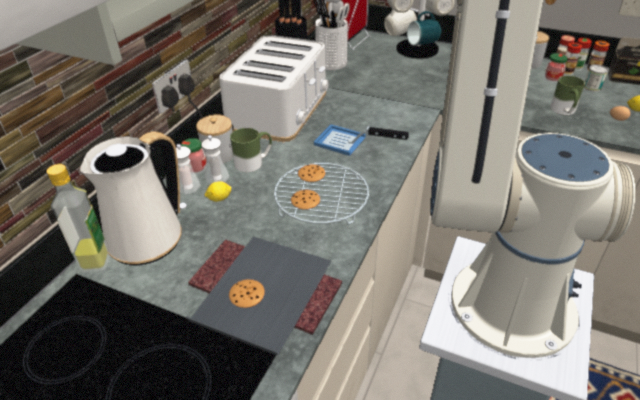

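View pics/side0.png

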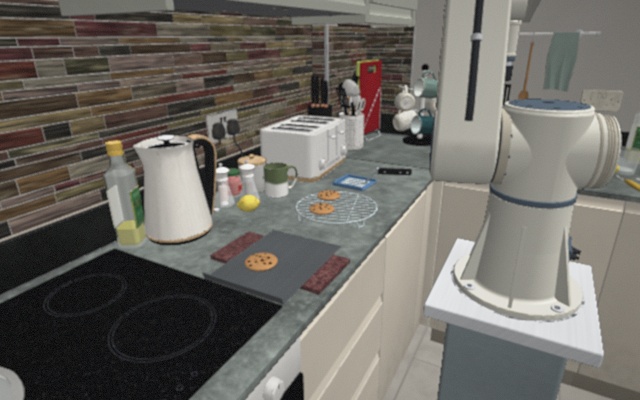

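```bash
cat > h.py <<'E'
import numpy as np,cv2
from rig import r, imaging, order
def cam(n,p=None):
    p=p or imaging.camera_params(n)
    K=np.array([[p["fx"],0,p["cx"]],[0,p["fy"],p["cy"]],[0,0,1]])
    return K,cv2.Rodrigues(np.array(p["rvec"],float))[0],np.array(p["tvec"],float)
def ray(n,uv,p=None):
    K,R,t=cam(n,p);d=R.T@np.linalg.inv(K)@[uv[0],uv[1],1];return -R.T@t,d
def onz(n,uv,z,p=None):
    c,d=ray(n,uv,p);return c+d*(z-c[2])/d[2]
def tri(*obs):
    A=np.zeros((3,3));b=np.zeros(3)
    for n,uv in obs:
        c,d=ray(n,uv);d/=np.linalg.norm(d);M=np.eye(3)-np.outer(d,d);A+=M;b+=M@c
    return np.linalg.solve(A,b)
E
python3 - <<'E'
import cv2
from h import *
a=cv2.imread("pics/scene0.png")
cv2.imwrite("pics/c1.png",cv2.resize(a[115:355,185:425],(600,600),interpolation=cv2.INTER_CUBIC))
b=cv2.imread("pics/side0.png")
cv2.imwrite("pics/c2.png",cv2.resize(b[160:310,200:420],(792,540),interpolation=cv2.INTER_CUBIC))
np.set_printoptions(precision=1,suppress=True)
print(onz("scene",(340,140),6),onz("scene",(322,192),25),onz("scene",(247,293),30))
E
```

```text
[ 557.2 -419.3    6. ] [ 497.5 -154.2   25. ] [503.4 211.6  30. ]
```

View pics/c1.png

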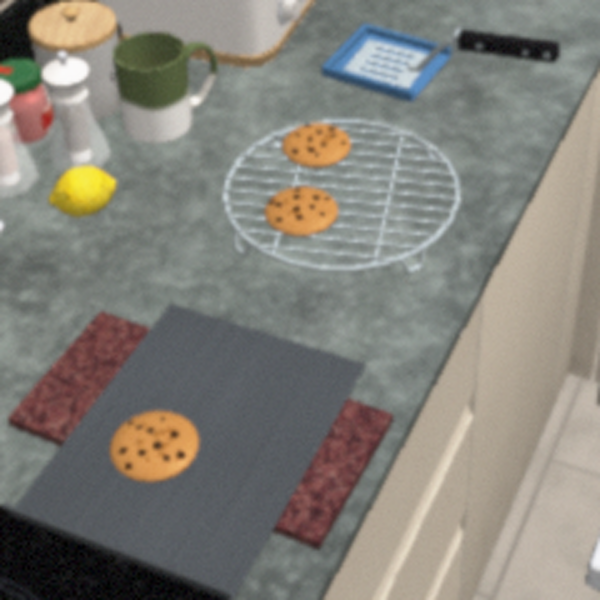

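View pics/c2.png

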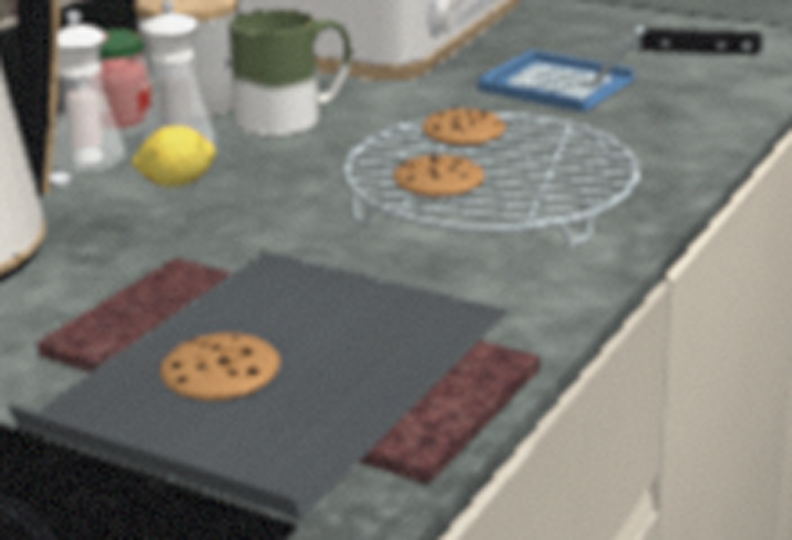

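```bash
cat > m.py <<'E'
from h import *
np.set_printoptions(precision=1,suppress=True)
def blobs(m,amin):
    n,l,s,c=cv2.connectedComponentsWithStats(m.astype(np.uint8)); return [(l==i,s[i],c[i]) for i in range(1,n) if s[i,4]>amin]
E
python3 - <<'E'
from m import *
for n in("scene","side"):
    a=cv2.imread(f"pics/{n}0.png");h=cv2.cvtColor(a,cv2.COLOR_BGR2HSV).astype(int);H,S,V=h[...,0],h[...,1],h[...,2]
    yy,xx=np.mgrid[:400,:640];roi=(xx>190)&(xx<425)&(yy>115)&(yy<345)
    print(n)
    for m,s,c in blobs((H>5)&(H<19)&(S>110)&(V>90)&roi,60):
        cs,_=cv2.findContours(m.astype(np.uint8),0,1)
        hull=cv2.convexHull(max(cs,key=cv2.contourArea)); e=cv2.fitEllipse(hull); print("cookie",s,e[0],e[1],onz(n,e[0],35),onz(n,e[0],50))
    for m,s,c in blobs((H>95)&(H<115)&(S>120)&(V>90)&roi,80):
        hull=cv2.convexHull(np.argwhere(m)[:,::-1].astype(np.int32)); q=cv2.approxPolyN(hull,4)[0] ; print("rest",s,q.tolist(),[onz(n,p,13)[:2] for p in q])
    for m,s,c in blobs((V<50)&roi&(yy<200)&(xx>360),80):
        p=np.argwhere(m)[:,::-1].astype(np.float32);vx,vy,x0,y0=cv2.fitLine(p,cv2.DIST_L2,0,.01,.01).ravel()
        t=(p-[x0,y0])@[vx,vy];e=[np.array([x0,y0])+k*np.array([vx,vy]) for k in (t.min(),t.max())]
        print("handle",s,c,e,[onz(n,k,z) for k,z in zip(e,(64,78))])
    # rack rim: bright pixels
    # sheet: dark bluish low-sat
    g=cv2.GaussianBlur(a,(5,5),0).astype(int)
    print("sheetcol",g[250,265],g[310,270],g[275,290] )
# corners by eye: sheet far (−y) corners from the crops
s1=(185+172/2.5,115+306/2.5);s2=(185+364/2.5,115+366/2.5)
d1=(200+265/3.6,160+252/3.6);d2=(200+504/3.6,160+314/3.6)
print("far corners",tri(("scene",s1),("side",d1)),tri(("scene",s2),("side",d2)))
s3=(185+15/2.5,115+505/2.5);s4=(185+235/2.5,115+598/2.5);d3=(200+15/3.6,160+408/3.6);d4=(200+298/3.6,160+505/3.6)
print("lip corners",tri(("scene",s3),("side",d3)),tri(("scene",s4),("side",d4)))
# rack rim extremes
for sc,sd in (((223,190),(345,170)),((461,192),(640,172)),((345,119),(495,110)),((345,268),(490,228))):
    u=(185+sc[0]/2.5,115+sc[1]/2.5);v=(200+sd[0]/3.6,160+sd[1]/3.6);print("rack",onz("scene",u,25),onz("side",v,25))
E
```

```text
scene
cookie [299 165  26  17 345] (311.2845764160156, 172.74708557128906) (16.558513641357422, 25.808042526245117) [ 551.2 -205.4   35. ] [ 542.5 -187.6   50. ]
cookie [291 190  29  19 424] (305.1702575683594, 199.1093292236328) (18.51300048828125, 28.363019943237305) [ 519.5 -101.2   35. ] [511.4 -85.4  50. ]
cookie [229 280  36  28 772] (246.41748046875, 293.0853271484375) (27.26845359802246, 35.5474739074707) [501.8 215.6  35. ] [494.  225.7  50. ]
rest [315 126  49  28 313] [[349, 154], [313, 144], [330, 124], [365, 136]] [array([ 502.4, -353.4]), array([ 617.9, -359.4]), array([ 615.6, -479.5]), array([ 492.9, -458.2])]
handle [369 128  39  11 228] [387.5 132.9] [array([368.9, 130.6], dtype=float32), array([407.2, 135.2], dtype=float32)] [array([ 467.1, -414.5,   64. ]), array([ 355.5, -412.4,   78. ])]
sheetcol [97 92 88] [98 94 89] [98 93 89]
side
cookie [318 191  22   9 149] (328.4544982910156, 194.8030242919922) (8.592585563659668, 20.806245803833008) [ 547.7 -199.3   35. ] [ 529.9 -165.1   50. ]
cookie [310 204  24  10 188] (321.4874572753906, 208.3204803466797) (10.043013
[... 238 characters left out ...]
45  29 457] [400.2 131.4] [array([378.8, 120.4], dtype=float32), array([424.1, 143.8], dtype=float32)] [array([  786.7, -1254.9,    64. ]), array([ 413.2, -793.8,   78. ])]
handle [379 169  32   5 124] [393.6 170.9] [array([379. , 170.7], dtype=float32), array([410. , 171.1], dtype=float32)] [array([ 464.1, -412.6,   64. ]), array([ 356.7, -412.9,   78. ])]
sheetcol [93 92 91] [22 21 22] [93 90 87]
far corners [580.7  52.1  16.2] [388.6  44.3   9. ]
lip corners [577.3 309.   27.8] [377.7 312.2  28.1]
rack [ 612.  -109.6   25. ] [598.7 -88.9  25. ]
rack [ 386.7 -202.6   25. ] [ 382.9 -194.5   25. ]
rack [ 546.8 -271.6   25. ] [ 551.  -269.4   25. ]
rack [449.1 -51.4  25. ] [443.7 -43.8  25. ]
```

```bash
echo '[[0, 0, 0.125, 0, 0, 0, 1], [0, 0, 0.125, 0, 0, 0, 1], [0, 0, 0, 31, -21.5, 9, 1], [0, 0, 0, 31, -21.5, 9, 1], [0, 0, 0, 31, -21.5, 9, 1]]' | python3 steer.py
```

```text
refused: ROWS must be a list holding one list of rows, three levels of brackets. Nothing was moved.
```

The call was refused and nothing moved: it wants a list holding one list of rows, three levels of brackets. Same move again in that form.

```bash
echo '[[[0, 0, 0.125, 0, 0, 0, 1], [0, 0, 0.125, 0, 0, 0, 1], [0, 0, 0, 31, -21.5, 9, 1], [0, 0, 0, 31, -21.5, 9, 1], [0, 0, 0, 31, -21.5, 9, 1]]]' | python3 steer.py; echo '[[[0, 0, 0, 31, -21.5, 9, 1], [0, 0, 0, 31, -21.5, 9, 1], [0, 0, 0, 31, -21.5, 9, 1], [0, 0, 0, 31, -21.5, 9, 1], [0, 0, 0, 31, -21.5, 9, 1]]]' | python3 steer.py
echo '[[[0, 0, 0, 30, -21.5, 9, 1], [0, 0, 0, 0, 0, 0, 1], [0, 0, 0, 0, 0, 0, 1]]]' | python3 steer.py
python3 - <<'E'
from m import *
p=imaging.camera_params("wrist");a=imaging.grab_frame("wrist")[:,:,::-1];cv2.imwrite("pics/w1.png",a)
import pickle;pickle.dump(p,open("w1.pkl","wb"));s=r.sense();print(s["clock"],s["eef_pos"],s["tcp_rot"])
E
```

```text
clock: 0.52
eef_pos: [242.5, -542.8, 225.7]
tcp_rot: [-3.141, 0.0, -0.012]
contact_force: [-0.5, -0.4, 0.9]
opening: 1.002
grasp_force: 0.0
clock: 0.93
eef_pos: [399.3, -436.2, 180.6]
tcp_rot: [-3.141, 0.0, -0.01]
contact_force: [-0.6, 0.4, 0.3]
opening: 0.997
grasp_force: 0.0
clock: 1.18
eef_pos: [429.4, -414.8, 171.3]
tcp_rot: [-3.14, 0.001, -0.007]
contact_force: [-1.3, 0.4, 0.2]
opening: 0.997
grasp_force: 0.0
1.2333 [ 428.6 -415.8  171.8] [-3.1  0.  -0. ]
```

View pics/w1.png

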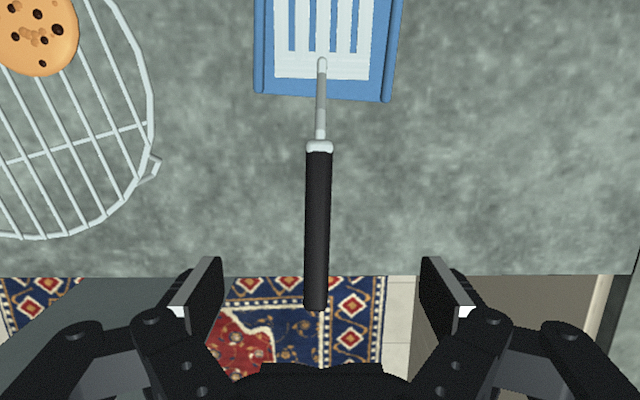

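Run:
```python
from m import *
import pickle;p=pickle.load(open("w1.pkl","rb"))
f=lambda u,z:onz("wrist",u,z,p)
print("handle",f((318.5,152),75),f((314.5,306),89))
print("neck",f((322,60),8),"blade heel corners",f((272,79),7.8),f((370,79),7.8))
print("rest open corners",f((257,92),13),f((386,101),13), "sides",f((262,0),15),f((396,0),15))
a=cv2.imread("pics/w1.png")
g=cv2.cvtColor(a,cv2.COLOR_BGR2GRAY)[:260,:150];h=cv2.cvtColor(a,cv2.COLOR_BGR2HSV)[:260,:150]
m=((g>165)&(h[...,1]<50)).astype(np.uint8)*255
L=cv2.HoughLinesP(m,1,np.pi/360,40,minLineLength=60,maxLineGap=6)
for l in L[:,0]:
    A,B=f(l[:2],25),f(l[2:],25);d=B-A;print(l,A[:2],B[:2],np.arctan(d[1]/d[0]))
```

```text
handle [ 467.4 -412.6   75. ] [ 361.2 -408.9   89. ]
neck [ 527.6 -415.2    8. ] blade heel corners [ 513.8 -375.5    7.8] [ 513.3 -453.3    7.8]
rest open corners [ 504.1 -363.9   13. ] [ 496.6 -465.9   13. ] sides [ 567.9 -372.    15. ] [ 567.2 -469.1   15. ]
[ 16  88  87 228] [ 508.3 -184.9] [ 394.1 -213.7] 0.24650070261912108
[  0  65  85 229] [ 524.6 -177.7] [ 393.2 -211.8] 0.25403510946226304
[  3  65  86 228] [ 524.5 -179.9] [ 394.1 -212.8] 0.24744552667623462
[ 38  78 105 218] [ 515.3 -203.4] [ 403.2 -230.9] 0.24087336584679475
[ 63  73 123 203] [ 518.7 -222.9] [ 416.5 -248.6] 0.24691608183881325
[ 87   0 149 154] [ 566.5 -251.1] [ 457.6 -277. ] 0.23297009724689727
[  0 109  67 235] [ 493.1 -168.4] [ 387.7 -195. ] 0.24789329996830037
[ 84   0 129 107] [ 566.6 -249. ] [ 493.9 -267.5] 0.2494992086396977
[ 78  48 141 183] [ 535.7 -237.9] [ 433.7 -266.6] 0.2742214515874756
[  0 115  66 234] [ 488.6 -167. ] [ 388.7 -194.4] 0.2671042537889196
[ 35  77 104 219] [ 516.  -201.3] [ 402.3 -229.9] 0.24606018540640262
[ 60  72 121 204] [ 519.4 -220.8] [ 415.6 -246.8] 0.2453645356346937
[ 
[... 1586 characters left out ...]
1075
[  6 237  73 234] [ 386.2 -141.9] [ 388.6 -200.4] -1.5287914857754235
[119 206 149 145] [ 413.9 -244.8] [ 464.8 -278.1] -0.5800156271017041
[ 35  78  73 157] [ 515.3 -201.1] [ 455.6 -215.8] 0.24077594418450815
[  0 111  41 188] [ 491.6 -167.9] [ 429.9 -183.5] 0.24769610471982006
[ 59  72  92 142] [ 519.4 -220.1] [ 467.4 -233.5] 0.2537971010008656
[ 51 148 147 122] [ 462.9 -200. ] [ 482.6 -279.5] -1.3277110118456623
[  0 236  75 233] [ 387.1 -137. ] [ 389.6 -202.4] -1.5339137425808231
[ 90  73 119 135] [ 518.5 -242.9] [ 472.8 -255.9] 0.2755523516923556
[  1 119  63 230] [ 485.6 -166.9] [ 392.4 -192.7] 0.2698214837188614
[  0 156  46 237] [ 456.7 -157.6] [ 386.  -176.5] 0.2603733512160837
```

```bash
echo '[[[0, 0, 0.028, -1.5, -4.3, 20, 1], [0, 0, 0, 0, 0, 30, 0.6], [0, 0, 0, 0, 0, 30, 0.5], [0, 0, 0, 0, 0, 20, 0.5], [0, 0, 0, 0, 0, 0, 0.4]]]' | python3 steer.py 100; echo '[[[0, 0, 0, 0, 0, 0, 0.3], [0, 0, 0, 0, 0, 0, 0.2], [0, 0, 0, 0, 0, 0, 0], [0, 0, 0, 0, 0, 0, 0], [0, 0, 0, 0, 0, 0, 0]]]' | python3 steer.py 110; echo '[[[0, 0, 0, 0, 0, 0, 0], [0, 0, 0, 0, 0, 0, 0], [0, 0, 0, 0, 0, 0, 0], [0, 0, 0, 0, 0, 0, 0]]]' | python3 steer.py
```

```text
clock: 1.65
eef_pos: [423.8, -411.3, 68.7]
tcp_rot: [-3.138, 0.005, -0.04]
contact_force: [-0.1, -0.1, -0.4]
opening: 0.451
grasp_force: 0.0
clock: 2.07
eef_pos: [427.4, -412.8, 73.5]
tcp_rot: [3.14, -0.001, -0.038]
contact_force: [-0.0, -0.2, 0.7]
opening: 0.19
grasp_force: 107.4
clock: 2.4
eef_pos: [427.3, -412.6, 72.9]
tcp_rot: [3.141, -0.001, -0.038]
contact_force: [-2.0, -1.7, 6.5]
opening: 0.187
grasp_force: 108.2
```

```bash
echo '[[[0, 0, 0, 0, 0, -30, 0], [0, 0, 0, 0, 0, -40, 0], [0, 0, -0.12, 0, 0, -40, 0], [0, 0, -0.125, 0, 0, -30, 0], [0, 0, -0.125, 0, 0, 0, 0]]]' | python3 steer.py; echo '[[[0, 0, -0.125, 0, 0, 0, 0], [0, 0, -0.125, 0, 0, 0, 0], [0, 0, -0.125, 0, 0, 0, 0], [0, 0, -0.125, 0, 0, 0, 0], [0, 0, -0.125, 0, 0, 0, 0]]]' | python3 steer.py; echo '[[[0, 0, -0.125, 0, 0, 0, 0], [0, 0, -0.125, 0, 0, 0, 0], [0, 0, -0.125, 0, 0, 0, 0], [0, 0, -0.125, 0, 0, 0, 0], [0, 0, -0.125, 0, 0, 0, 0]]]' | python3 steer.py; echo '[[[0, 0, 0, 30, 6, 0, 0], [0, 0, 0, 39, 8, 0, 0], [0, 0, 0, 39, 8, 0, 0], [0, 0, 0, 39, 8, 0, 0], [0, 0, 0, 39, 8, 0, 0]]]' | python3 steer.py; echo '[[[0, 0, 0, 39, 8, 0, 0], [0, 0, 0, 39, 8, 0, 0], [0, 0, 0, 39, 8, 0, 0], [0, 0, 0, 39, 8, 0, 0], [0, 0, 0, 39, 8, 0, 0]]]' | python3 steer.py; echo '[[[0, 0, 0, 15, 8, 40, 0], [0, 0, 0, 0, 0, 40, 0], [0, 0, 0, 0, 0, 20, 0], [0, 0, 0, 0, 0, 0, 0], [0, 0, 0, 0, 0, 0, 0]]]' | python3 steer.py
python3 - <<'E'
from m import *
import pickle
p=imaging.camera_params("wrist");a=imaging.grab_frame("wrist")[:,:,::-1];cv2.imwrite("pics/w2.png",a)
pickle.dump(p,open("w2.pkl","wb"))
E
```

```text
clock: 2.82
eef_pos: [429.3, -414.2, 218.8]
tcp_rot: [3.133, -0.004, 0.338]
contact_force: [0.4, -0.6, -1.5]
opening: 0.192
grasp_force: 107.7
clock: 3.23
eef_pos: [426.7, -411.7, 211.8]
tcp_rot: [-3.14, -0.0, 0.963]
contact_force: [0.3, -0.1, -1.4]
opening: 0.194
grasp_force: 107.7
clock: 3.65
eef_pos: [426.7, -411.7, 211.7]
tcp_rot: [-3.141, -0.001, 1.588]
contact_force: [0.9, 0.1, -2.1]
opening: 0.19
grasp_force: 107.7
clock: 4.07
eef_pos: [462.5, -223.9, 211.9]
tcp_rot: [-3.141, -0.0, 1.581]
contact_force: [1.2, 0.2, -2.3]
opening: 0.196
grasp_force: 107.8
clock: 4.48
eef_pos: [500.3, -28.3, 212.0]
tcp_rot: [-3.141, -0.0, 1.582]
contact_force: [1.6, 0.6, -1.2]
opening: 0.189
grasp_force: 107.8
clock: 4.9
eef_pos: [507.3, -15.6, 113.2]
tcp_rot: [-3.138, -0.0, 1.582]
contact_force: [0.6, -0.4, -1.1]
opening: 0.193
grasp_force: 107.8
```

View pics/w2.png

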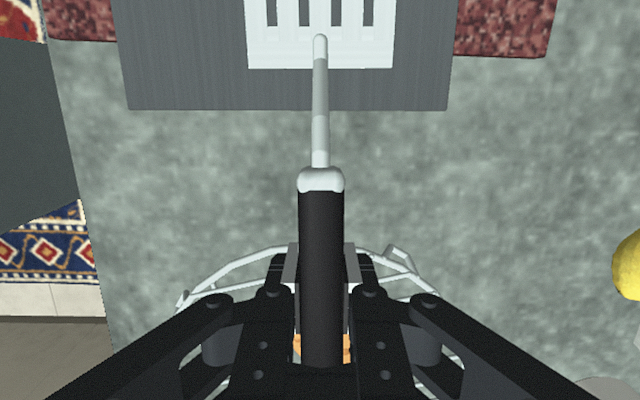

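Run:
```python
from m import *
import pickle;p=pickle.load(open("w2.pkl","rb"))
f=lambda u,z:onz("wrist",u,z,p)
for z in (10,13):print("sheet",f((128,109),z),f((448,109),z))
print("heel",f((247,67),48),f((394,67),48))
for n in("scene","side"):
    a=imaging.grab_frame(n)[:,:,::-1];cv2.imwrite(f"pics/{n}1.png",a)
    h=cv2.cvtColor(np.ascontiguousarray(a),cv2.COLOR_BGR2HSV).astype(int);H,S,V=h[...,0],h[...,1],h[...,2]
a=cv2.imread("pics/scene1.png");b=cv2.imread("pics/side1.png")
cv2.imwrite("pics/c3.png",np.hstack([cv2.resize(a[190:350,180:340],(400,400)),cv2.resize(b[170:330,200:360],(400,400))]))
s=r.sense();print(s["eef_pos"])
```

```text
sheet [382.4  48.2  10. ] [587.6  50.6  10. ]
sheet [384.1  48.4  13. ] [586.5  50.7  13. ]
heel [468.1  72.3  48. ] [543.5  73.1  48. ]
[509.4 -16.2 115.6]
```

View pics/c3.png

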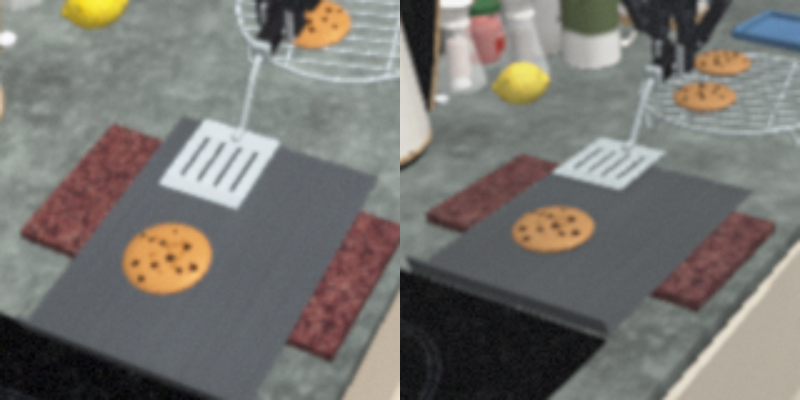

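```bash
echo '[[[0, -0.03, 0, 0, 3.5, 12, 0], [0, 0, 0, 0, 0, 10, 0], [0, 0, 0, 0, 0, 2, 0], [0, 0, 0, 0, 0, 0, 0], [0, 0, 0, 0, 0, 0, 0]]]' | python3 steer.py 115; echo '[[[0, 0, 0, 0, 0, 2, 0], [0, 0, 0, 0, 0, 0, 0]]]' | python3 steer.py; echo '[[[0, 0, 0, 0, 0, 2, 0], [0, 0, 0, 0, 0, 0, 0]]]' | python3 steer.py;echo '[[[0, 0, 0, 0, 0, 2, 0], [0, 0, 0, 0, 0, 0, 0]]]' | python3 steer.py
```

```text
clock: 5.47
eef_pos: [511.8, -16.3, 90.4]
tcp_rot: [3.141, 0.029, 1.581]
contact_force: [-0.3, 0.2, -1.3]
opening: 0.19
grasp_force: 112.4
clock: 5.63
eef_pos: [512.1, -16.4, 88.4]
tcp_rot: [3.141, 0.03, 1.581]
contact_force: [0.5, -1.3, 2.4]
opening: 0.188
grasp_force: 112.8
clock: 5.8
eef_pos: [512.4, -16.4, 86.4]
tcp_rot: [3.14, 0.03, 1.581]
contact_force: [-0.6, -0.9, 6.9]
opening: 0.194
grasp_force: 113.4
clock: 5.97
eef_pos: [512.5, -16.4, 84.4]
tcp_rot: [3.14, 0.03, 1.581]
contact_force: [-1.2, 0.3, 8.5]
opening: 0.192
grasp_force: 113.8
```

```bash
echo '[[[0, 0, 0, 5, 0, -0.15, 0], [0, 0, 0, 8, 0, -0.24, 0], [0, 0, 0, 8, 0, -0.24, 0], [0, 0, 0, 8, 0, -0.24, 0], [0, 0, 0, 8, 0, -0.24, 0]]]' | python3 steer.py; echo '[[[0, 0, 0, 8, 0, -0.24, 0], [0, 0, 0, 8, 0, -0.24, 0], [0, 0, 0, 8, 0, -0.24, 0], [0, 0, 0, 8, 0, -0.24, 0], [0, 0, 0, 5, 0, -0.15, 0]]]' | python3 steer.py
python3 - <<'E'
from m import *
for n in("scene","side"):
    cv2.imwrite(f"pics/{n}2.png",imaging.grab_frame(n)[:,:,::-1])
a=cv2.imread("pics/scene2.png");b=cv2.imread("pics/side2.png")
cv2.imwrite("pics/c4.png",np.hstack([cv2.resize(a[190:350,180:340],(400,400)),cv2.resize(b[200:310,200:310],(400,400))]))
E
```

```text
clock: 6.38
eef_pos: [512.1, 20.8, 84.6]
tcp_rot: [3.14, 0.03, 1.582]
contact_force: [0.7, -2.8, 6.7]
opening: 0.192
grasp_force: 113.4
clock: 6.8
eef_pos: [511.7, 58.1, 84.6]
tcp_rot: [3.14, 0.03, 1.582]
contact_force: [-0.3, -3.2, 6.8]
opening: 0.192
grasp_force: 113.4
```

View pics/c4.png

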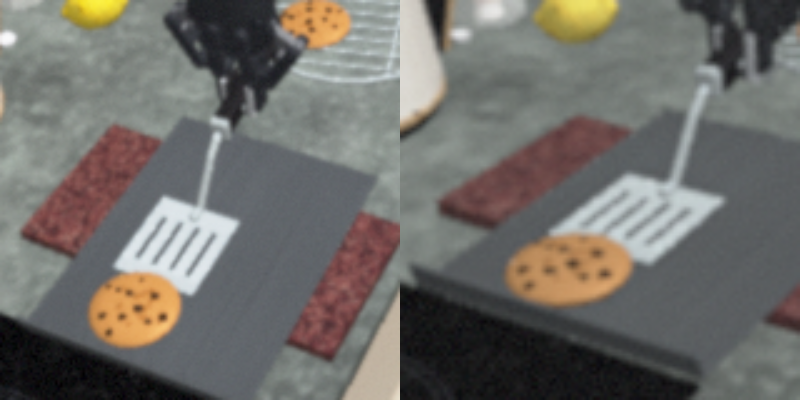

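```bash
cat > ck.py <<'E'
from m import *
def cookie(n,a,near,R=45):
    h=cv2.cvtColor(np.ascontiguousarray(a),cv2.COLOR_BGR2HSV).astype(int);H,S,V=h[...,0],h[...,1],h[...,2]
    best=min(blobs((H>5)&(H<19)&(S>110)&(V>90),60),key=lambda b:np.hypot(*(b[2]-near)))
    cs,_=cv2.findContours(best[0].astype(np.uint8),0,1)
    return cv2.fitEllipse(cv2.convexHull(max(cs,key=cv2.contourArea)))[0]
E
python3 - <<'E'
from ck import *
a=cv2.imread("pics/scene2.png");b=cv2.imread("pics/side2.png")
ca=cookie("scene",a,(235,313));cb=cookie("side",b,(357-200+0,275)) if 0 else cookie("side",b,(357*0+200+568*0+157*110/400,200+270*110/400))
print(ca,cb,tri(("scene",ca),("side",cb)),onz("scene",ca,24))
f=lambda x,y:onz("scene",(180+x*.4,190+y*.4),17)
print([f(*q) for q in((115,268),(195,295),(160,196),(240,221))])
E
```

```text
(233.2493896484375, 313.528564453125) (245.85772705078125, 273.94525146484375) [507.7 261.2  19.3] [505.1 263.9  24. ]
[array([544.6, 230. ,  17. ]), array([469.8, 227.5,  17. ]), array([551.3, 145.7,  17. ]), array([473.2, 143.1,  17. ])]
```

```bash
echo '[[[0, 0, 0, 5, 0, -0.15, 0], [0, 0, 0, 5, 0, -0.15, 0], [0, 0, 0, 5, 0, -0.15, 0], [0, 0, 0, 5, 0, -0.15, 0], [0, 0, 0, 5, 0, -0.15, 0]]]' | python3 steer.py; echo '[[[0, 0, 0, 5, 0, -0.15, 0], [0, 0, 0, 5, 0, -0.15, 0], [0, 0, 0, 5, 0, -0.15, 0], [0, 0, 0, 5, 0, -0.15, 0], [0, 0, 0, 5, 0, -0.15, 0]]]' | python3 steer.py
python3 - <<'E'
from ck import *
for n in("scene","side"):
    cv2.imwrite(f"pics/{n}3.png",imaging.grab_frame(n)[:,:,::-1])
a=cv2.imread("pics/scene3.png");b=cv2.imread("pics/side3.png")
ca=cookie("scene",a,(233,316));cb=cookie("side",b,(243,276))
print(ca,cb,tri(("scene",ca),("side",cb)))
cv2.imwrite("pics/c5.png",np.hstack([cv2.resize(a[190:350,180:340],(400,400)),cv2.resize(b[200:310,200:310],(400,400))]))
E
```

```text
clock: 7.32
eef_pos: [511.4, 82.8, 84.6]
tcp_rot: [3.14, 0.03, 1.582]
contact_force: [-0.2, -3.2, 6.7]
opening: 0.189
grasp_force: 113.5
clock: 7.73
eef_pos: [511.2, 107.8, 84.6]
tcp_rot: [3.14, 0.03, 1.582]
contact_force: [0.2, -2.2, 6.9]
opening: 0.195
grasp_force: 113.5
(230.92745971679688, 316.5508117675781) (243.9005126953125, 274.7503662109375) [505.3 271.6  23.8]
```

View pics/c5.png

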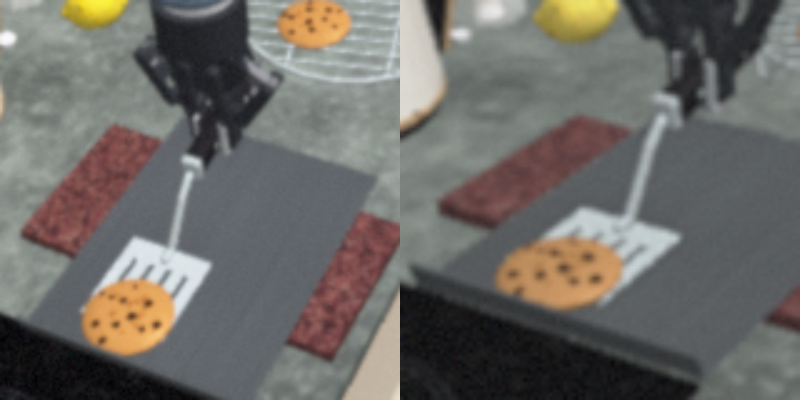

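```bash
echo '[[[0, 0, 0, 5, 0, -0.15, 0], [0, 0, 0, 5, 0, -0.15, 0], [0, 0, 0, 5, 0, -0.15, 0], [0, 0, 0, 4, 0, -0.15, 0], [0, 0, 0, 2, 0, -0.1, 0]]]' | python3 steer.py; echo '[[[0, 0, 0, 1, 0, 0, 0], [0, 0, 0, 0, 0, 0, 0]]]' | python3 steer.py;  python3 - <<'E'
from ck import *
for n in("scene","side"):
    cv2.imwrite(f"pics/{n}4.png",imaging.grab_frame(n)[:,:,::-1])
a=cv2.imread("pics/scene4.png");b=cv2.imread("pics/side4.png")
ca=cookie("scene",a,(231,316));cb=cookie("side",b,(243,276))
print(ca,cb,tri(("scene",ca),("side",cb)))
E
```

```text
clock: 8.25
eef_pos: [510.9, 129.0, 84.6]
tcp_rot: [3.14, 0.03, 1.582]
contact_force: [0.2, -2.6, 6.9]
opening: 0.193
grasp_force: 113.5
clock: 8.42
eef_pos: [510.9, 130.0, 84.6]
tcp_rot: [3.14, 0.03, 1.582]
contact_force: [-0.2, -0.0, 6.8]
opening: 0.19
grasp_force: 113.5
(231.00559997558594, 316.390380859375) (243.3916473388672, 274.91015625) [506.2 271.2  23. ]
```

```bash
echo '[[[0, 0.02, 0, 0, 0, -2, 0], [0, 0.02, 0, 0, 0, -4, 0], [0, 0.02, 0, -1, 0, -6, 0], [0, 0.02, 0, -1, 0, -8, 0], [0, 0, 0, 0, 0, -10, 0]]]' | python3 steer.py; echo '[[[0, 0, 0, 0, 0, -12, 0], [0, 0, 0, 0, 0, -12, 0], [0, 0, 0, 0, 0, -10, 0], [0, 0, 0, 0, 0, -6, 0], [0, 0, 0, 0, 0, 0, 0]]]' | python3 steer.py;  python3 - <<'E'
from ck import *
for n in("scene","side"):
    cv2.imwrite(f"pics/{n}5.png",imaging.grab_frame(n)[:,:,::-1])
a=cv2.imread("pics/scene5.png");b=cv2.imread("pics/side5.png")
ca=cookie("scene",a,(231,300));cb=cookie("side",b,(243,256))
print(ca,cb,tri(("scene",ca),("side",cb)))
cv2.imwrite("pics/c6.png",np.hstack([cv2.resize(a[170:350,170:350],(400,400)),cv2.resize(b[170:310,190:330],(400,400))]))
E
```

```text
clock: 8.93
eef_pos: [509.3, 126.4, 113.5]
tcp_rot: [-3.14, -0.05, 1.581]
contact_force: [0.2, -1.4, -3.2]
opening: 0.189
grasp_force: 112.2
clock: 9.35
eef_pos: [510.9, 125.2, 155.2]
tcp_rot: [3.139, -0.05, 1.582]
contact_force: [-0.1, 0.8, -1.7]
opening: 0.195
grasp_force: 112.3
(225.7020263671875, 289.5859375) (240.89515686035156, 241.32278442382812) [507.5 268.6 101.5]
```

View pics/c6.png

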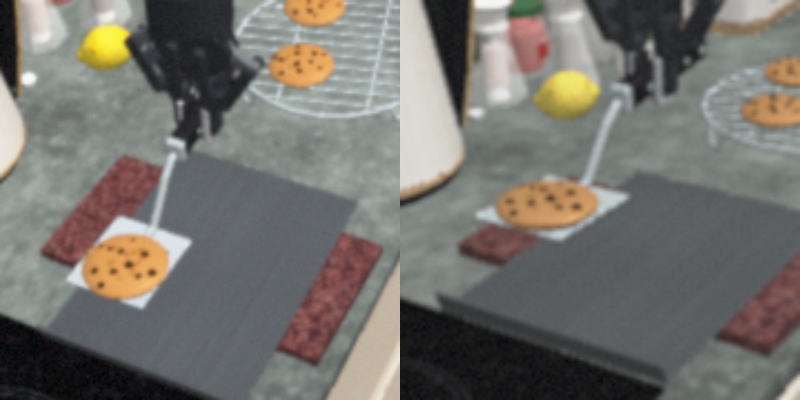

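```bash
echo '[[[0, 0, 0, -6, -1, 0, 0], [0, 0, 0, -12, -2, 0, 0], [0, 0, 0, -18, -3, 0, 0], [0, 0, 0, -24, -4, 0, 0], [0, 0, 0, -30, -5, 0, 0]]]' | python3 steer.py; echo '[[[0, 0, 0, -36, -6, 0, 0], [0, 0, 0, -36, -6, 0, 0], [0, 0, 0, -36, -6, 0, 0], [0, 0, 0, -36, -6, 0, 0], [0, 0, 0, -36, -6, 0, 0]]]' | python3 steer.py;echo '[[[0, 0, 0, -36, -6, 0, 0], [0, 0, 0, -36, -6, 0, 0], [0, 0, 0, -30, -5, 0, 0], [0, 0, 0, -24, -4, 0, 0], [0, 0, 0, -20, -3, 0, 0]]]' | python3 steer.py;echo '[[[0, 0, 0, -15, -3, 0, 0], [0, 0, 0, -10, -2, 0, 0], [0, 0, 0, 0, 0, 0, 0], [0, 0, 0, 0, 0, 0, 0]]]' | python3 steer.py
python3 - <<'E'
from ck import *
from scipy.spatial.transform import Rotation as Ro
K,R,t=cam("scene");w=lambda n:(lambda q:q[:2]/q[2])((lambda C:C[0]@(C[1]@np.array([438,-173,80])+C[2]))(cam(n)))
o=[]
for n in("scene","side"):
    a=imaging.grab_frame(n)[:,:,::-1];cv2.imwrite(f"pics/{n}6.png",a);c=cookie(n,a,w(n));print(w(n),c);o.append((n,c))
print(tri(*o));s=r.sense();print(s["eef_pos"],s["tcp_rot"])
E
```

```text
clock: 9.87
eef_pos: [495.6, 34.0, 148.8]
tcp_rot: [-3.141, -0.05, 1.583]
contact_force: [0.1, 0.4, -2.7]
opening: 0.192
grasp_force: 112.3
clock: 10.28
eef_pos: [466.7, -147.4, 139.9]
tcp_rot: [-3.141, -0.05, 1.582]
contact_force: [0.9, 0.4, -2.5]
opening: 0.191
grasp_force: 112.3
clock: 10.7
eef_pos: [444.1, -293.8, 132.4]
tcp_rot: [-3.141, -0.05, 1.58]
contact_force: [0.7, -0.6, -2.7]
opening: 0.19
grasp_force: 112.3
clock: 11.03
eef_pos: [440.4, -316.2, 131.4]
tcp_rot: [-3.141, -0.051, 1.58]
contact_force: [0.9, 0.2, -2.2]
opening: 0.19
grasp_force: 112.3
[346.8 176.4] (349.2767639160156, 175.98313903808594)
[357.9 189.5] (359.7407531738281, 189.3917236328125)
[ 433.6 -177.3   79.5]
[ 440.8 -315.4  131.6] [-3.1 -0.1  1.6]
```

```bash
echo '[[[0, 0, 0, 0, 1, 4, 0], [0, 0, 0, 0, 1, 8, 0], [0, 0, 0, 0, 1, 10, 0], [0, 0, 0, 0, 1, 8, 0], [0, 0, 0, 0, 1, 5, 0]]]' | python3 steer.py;echo '[[[0, 0, 0, 0, 0, 3, 0], [0, -0.02, 0, 1.3, 0, -3.5, 0], [0, -0.03, 0, 2, 0, -5.2, 0], [0, -0.03, 0, 2, 0, -5.2, 0], [0, -0.03, 0, 2, 0, -5.2, 0]]]' | python3 steer.py;echo '[[[0, -0.03, 0, 2, 0, -5.2, 0], [0, -0.03, 0, 2, 0, -5.2, 0], [0, -0.01, 0, 0.7, 0, -1.7, 0], [0, 0, 0, 0, 0, 0, 0], [0, 0, 0, 0, 0, 0, 0]]]' | python3 steer.py
cat > look.py <<'E'
import sys
from ck import *
x=np.array([float(v) for v in sys.argv[1:4]]);o=[]
for n in("scene","side"):
    K,R,t=cam(n);q=K@(R@x+t);a=imaging.grab_frame(n)[:,:,::-1];cv2.imwrite(f"pics/{n}_{r.sense()['clock']:.2f}.png",a);o.append((n,cookie(n,a,q[:2]/q[2])))
    if o[0][1] and n=="scene":pass
print("cookie",tri(*o),"clock",r.sense()["clock"])
E
python3 look.py 438 -173 45
```

```text
clock: 11.55
eef_pos: [445.6, -313.6, 95.2]
tcp_rot: [-3.14, -0.051, 1.582]
contact_force: [0.6, -0.1, -2.1]
opening: 0.193
grasp_force: 112.3
clock: 11.97
eef_pos: [445.9, -307.2, 113.0]
tcp_rot: [-3.141, 0.061, 1.582]
contact_force: [0.1, -0.5, -3.4]
opening: 0.188
grasp_force: 112.3
clock: 12.38
eef_pos: [446.0, -301.3, 124.6]
tcp_rot: [3.142, 0.129, 1.582]
contact_force: [0.7, -0.3, -2.3]
opening: 0.19
grasp_force: 112.3
cookie [ 438.2 -173.4   48.1] clock 12.4833
```

```bash
echo '[[[0, 0, 0, 0.5, 0, 2, 0], [0, 0, 0, 0.5, 0, 2, 0], [0, 0, 0, 0, 0, 0, 0]]]' | python3 steer.py; echo '[[[0, 0, 0, 0.2, 0, 1.5, 0], [0, 0, 0, 0, 0, 0, 0]]]' | python3 steer.py;echo '[[[0, 0, 0, 0.2, 0, 1.5, 0], [0, 0, 0, 0, 0, 0, 0]]]' | python3 steer.py;echo '[[[0, 0, 0, 0.2, 0, 1.5, 0], [0, 0, 0, 0, 0, 0, 0]]]' | python3 steer.py; python3 look.py 438 -173 38
```

```text
clock: 12.73
eef_pos: [445.5, -301.0, 119.9]
tcp_rot: [-3.141, 0.129, 1.582]
contact_force: [-0.3, -0.4, -1.8]
opening: 0.193
grasp_force: 112.3
clock: 12.9
eef_pos: [445.7, -301.0, 118.7]
tcp_rot: [-3.141, 0.13, 1.582]
contact_force: [0.0, 0.4, -2.4]
opening: 0.19
grasp_force: 112.3
clock: 13.07
eef_pos: [445.8, -301.0, 117.4]
tcp_rot: [-3.141, 0.13, 1.582]
contact_force: [0.1, -0.4, -2.2]
opening: 0.193
grasp_force: 112.4
clock: 13.23
eef_pos: [445.8, -300.9, 115.9]
tcp_rot: [-3.141, 0.13, 1.582]
contact_force: [0.7, 0.6, -2.0]
opening: 0.191
grasp_force: 112.3
cookie [ 438.3 -173.5   39.1] clock 13.3333
```

```bash
echo '[[[0, 0, 0, 0.2, 0, 1.5, 0], [0, 0, 0, 0, 0, 0, 0]]]' | python3 steer.py; echo '[[[0, 0, 0, 0.2, 0, 1.5, 0], [0, 0, 0, 0, 0, 0, 0]]]' | python3 steer.py;echo '[[[0, 0, 0, 0.2, 0, 1, 0], [0, 0, 0, 0, 0, 0, 0]]]' | python3 steer.py
```

```text
clock: 13.5
eef_pos: [445.8, -301.0, 114.4]
tcp_rot: [-3.141, 0.13, 1.582]
contact_force: [0.1, 0.0, -2.0]
opening: 0.189
grasp_force: 112.3
clock: 13.67
eef_pos: [445.8, -300.9, 112.8]
tcp_rot: [-3.141, 0.13, 1.582]
contact_force: [-0.9, 0.6, -2.7]
opening: 0.192
grasp_force: 112.3
clock: 13.83
eef_pos: [445.8, -300.9, 111.9]
tcp_rot: [-3.141, 0.13, 1.582]
contact_force: [0.3, 0.7, -2.8]
opening: 0.19
grasp_force: 112.3
```

```bash
echo '[[[0, 0, 0, 0.2, 0, 1.5, 0], [0, 0, 0, 0, 0, 0, 0]]]' | python3 steer.py; echo '[[[0, 0, 0, 0.2, 0, 1.5, 0], [0, 0, 0, 0, 0, 0, 0]]]' | python3 steer.py;echo '[[[0, 0, 0, 0.2, 0, 1, 0], [0, 0, 0, 0, 0, 0, 0]]]' | python3 steer.py;python3 look.py 438 -173 34
```

```text
clock: 14.0
eef_pos: [446.0, -300.9, 110.5]
tcp_rot: [3.141, 0.13, 1.582]
contact_force: [-0.4, 0.9, -0.6]
opening: 0.188
grasp_force: 112.6
clock: 14.17
eef_pos: [446.2, -301.0, 109.1]
tcp_rot: [3.141, 0.13, 1.582]
contact_force: [-0.4, -0.2, 2.9]
opening: 0.192
grasp_force: 113.0
clock: 14.33
eef_pos: [446.3, -301.1, 108.3]
tcp_rot: [3.141, 0.13, 1.581]
contact_force: [-0.7, -1.4, 5.7]
opening: 0.189
grasp_force: 113.2
cookie [ 438.6 -171.4   34.5] clock 14.4333
```

```bash
echo '[[[0, 0, 0, 0, 0, -1.5, 0], [0, -0.03, 0, 2, 0, -5.2, 0], [0, -0.03, 0, 2, 0, -5.2, 0], [0, -0.03, 0, 2, 0, -5.2, 0], [0, 0, 0, 0, 0, 0, 0]]]' | python3 steer.py; echo '[[[0, -0.03, 0, 2, 0, -5.2, 0], [0, -0.02, 0, 1.3, 0, -3.5, 0], [0, 0, 0, 0, 0, 0, 0], [0, 0, 0, 0, 0, 0, 0]]]' | python3 steer.py;python3 look.py 438 -170 37;echo '[[[0, -0.02, 0, 1.3, 0, -3.5, 0], [0, -0.02, 0, 1.3, 0, -3.5, 0], [0, -0.02, 0, 1.3, 0, -3.5, 0], [0, 0, 0, 0, 0, 0, 0], [0, 0, 0, 0, 0, 0, 0]]]' | python3 steer.py;python3 look.py 438 -170 37
```

```text
clock: 14.85
eef_pos: [445.9, -291.6, 124.4]
tcp_rot: [3.141, 0.222, 1.583]
contact_force: [0.2, -1.1, 1.4]
opening: 0.192
grasp_force: 112.9
clock: 15.18
eef_pos: [445.8, -286.8, 131.5]
tcp_rot: [-3.141, 0.269, 1.583]
contact_force: [-0.4, 0.4, 1.7]
opening: 0.186
grasp_force: 113.0
cookie [ 439.2 -167.2   36. ] clock 15.2833
clock: 15.7
eef_pos: [445.7, -280.3, 140.4]
tcp_rot: [-3.141, 0.329, 1.582]
contact_force: [0.3, -0.4, 1.0]
opening: 0.189
grasp_force: 112.9
cookie [ 439.4 -156.1   35.3] clock 15.8
```

```bash
echo '[[[0, 0, 0, -1.9, 0, 0.6, 0], [0, 0, 0, -3.8, 0, 1.3, 0], [0, 0, 0, -3.8, 0, 1.3, 0], [0, 0, 0, -3.8, 0, 1.3, 0], [0, 0, 0, -3.8, 0, 1.3, 0]]]' | python3 steer.py; python3 look.py 439 -156 34
```

```text
clock: 16.22
eef_pos: [445.8, -298.9, 140.5]
tcp_rot: [-3.141, 0.33, 1.582]
contact_force: [-0.2, 0.7, 1.2]
opening: 0.19
grasp_force: 112.7
cookie [ 439.1 -156.3   33. ] clock 16.3167
```

Cookie stays put while the blade leaves. Continue.

```bash
echo '[[[0, 0, 0, -3.8, 0, 1.3, 0], [0, 0, 0, -3.8, 0, 1.3, 0], [0, 0, 0, -3.8, 0, 1.3, 0], [0, 0, 0, -3.8, 0, 1.3, 0], [0, 0, 0, -3.8, 0, 1.3, 0]]]' | python3 steer.py; python3 look.py 439 -156 34;echo '[[[0, 0, 0, -3.8, 0, 1.3, 0], [0, 0, 0, -3.8, 0, 1.3, 0], [0, 0, 0, -3.8, 0, 1.3, 0], [0, 0, 0, -3.8, 0, 1.3, 0], [0, 0, 0, -3.8, 0, 1.3, 0]]]' | python3 steer.py;python3 look.py 439 -156 34
```

```text
clock: 16.73
eef_pos: [446.1, -318.8, 140.6]
tcp_rot: [3.142, 0.33, 1.582]
contact_force: [-0.3, 1.8, 0.3]
opening: 0.195
grasp_force: 112.7
cookie [ 439.2 -157.1   30.3] clock 16.8333
clock: 17.25
eef_pos: [446.3, -338.9, 140.6]
tcp_rot: [3.142, 0.33, 1.582]
contact_force: [0.9, 0.9, -0.3]
opening: 0.194
grasp_force: 112.7
cookie [ 439.7 -159.1   28.1] clock 17.35
```

```bash
echo '[[[0, 0, 0, -5.7, 0, 1.9, 0], [0, 0, 0, -9.5, 0, 2, 0], [0, 0, 0, -14, 0, 0, 0], [0, 0, 0, -20, 0, -5, 0], [0, 0, 0, -20, 0, -20, 0]]]' | python3 steer.py;python3 look.py 439 -156 30; python3 look.py 551 -205 32; python3 look.py 519 -100 32
python3 - <<'E'
from ck import *
# same measurement on the first pictures
for x in ((551,-205,32),(519,-100,32)):
    o=[]
    for n in("scene","side"):
        K,R,t=cam(n);q=K@(R@np.array(x)+t);o.append((n,cookie(n,cv2.imread(f"pics/{n}0.png"),q[:2]/q[2])))
    print(tri(*o))
E
```

```text
clock: 17.77
eef_pos: [445.4, -397.6, 180.8]
tcp_rot: [-3.137, 0.327, 1.584]
contact_force: [1.5, -0.1, -1.4]
opening: 0.189
grasp_force: 112.4
cookie [ 439.4 -159.    28.6] clock 17.8667
cookie [ 554.1 -211.5   29.7] clock 17.9667
cookie [ 522.6 -107.4   29.2] clock 18.0667
[ 554.4 -212.    29.4]
[ 522.6 -107.2   29.3]
```

```bash
echo '[[[0, 0.11, 0, 0, -6, -20, 0], [0, 0.11, 0, 0, -6, -20, 0], [0, 0.109, 0, 0, -6, 0, 0], [0, 0, 0, 0, 0, 0, 0], [0, 0, 0, 0, 0, 0, 0]]]' | python3 steer.py; echo '[[[0, 0, 0.125, 0, 0, 0, 0], [0, 0, 0.125, 0, 0, 0, 0], [0, 0, 0.125, 0, 0, 0, 0], [0, 0, 0.125, 0, 0, 0, 0], [0, 0, 0.125, 0, 0, 0, 0]]]' | python3 steer.py;echo '[[[0, 0, 0.125, 0, 0, 0, 0], [0, 0, 0.125, 0, 0, 0, 0], [0, 0, 0.125, 0, 0, 0, 0], [0, 0, 0.125, 0, 0, 0, 0], [0, 0, 0.125, 0, 0, 0, 0]]]' | python3 steer.py;echo '[[[0, 0, 0.125, 0, 0, 0, 0], [0, 0, 0.125, 0, 0, 0, 0], [0, 0, 0.117, 0, 0, 0, 0], [0, 0, 0, 0, 0, 0, 0], [0, 0, 0, 0, 0, 0, 0]]]' | python3 steer.py
```

```text
clock: 18.48
eef_pos: [428.0, -387.2, 220.3]
tcp_rot: [-3.14, 0.002, 1.579]
contact_force: [-0.4, 0.5, -1.8]
opening: 0.193
grasp_force: 112.9
clock: 18.9
eef_pos: [428.3, -385.0, 219.6]
tcp_rot: [-3.14, 0.004, 0.952]
contact_force: [0.3, 0.0, -1.5]
opening: 0.193
grasp_force: 112.9
clock: 19.32
eef_pos: [428.3, -384.9, 219.6]
tcp_rot: [3.141, 0.004, 0.327]
contact_force: [0.4, -0.2, -1.3]
opening: 0.192
grasp_force: 112.9
clock: 19.73
eef_pos: [428.5, -385.2, 220.1]
tcp_rot: [3.14, 0.002, -0.03]
contact_force: [0.1, 0.4, -1.4]
opening: 0.19
grasp_force: 112.8
```

```bash
echo '[[[0, 0, 0.007, -1, 14, 25, 0], [0, -0.03, 0, 0, 13.4, 35, 0], [0, 0, 0, 0, 0, 35, 0], [0, 0, 0, 0, 0, 10, 0], [0, 0, 0, 0, 0, 0, 0]]]' | python3 steer.py
python3 - <<'E'
from ck import *
p=imaging.camera_params("wrist");a=np.ascontiguousarray(imaging.grab_frame("wrist")[:,:,::-1]);cv2.imwrite("pics/w3.png",a)
for nm,pp,z,im in(("now",p,r.sense()["eef_pos"][2]-65,a),):
    h=cv2.cvtColor(im,cv2.COLOR_BGR2HSV);m=(h[...,1]<60)&(h[...,2]>180);m[110:]=0
    for q in range(0,70,8):
        xs=np.where(m[q,150:500])[0]+150
        if len(xs):A,B=onz("wrist",(xs[0],q),z,pp),onz("wrist",(xs[-1],q),z,pp);print(q,xs[0],xs[-1],A,B,(A+B)/2)
    mb=(h[...,0]>95)&(h[...,0]<115)&(h[...,1]>120)&(h[...,2]>80)
    for q in (5,30,55,80,90,100,110):
        xs=np.where(mb[q])[0]
        if len(xs):print("rest",q,xs[0],xs[-1],onz("wrist",(xs[0],q),15,pp),onz("wrist",(xs[-1],q),15,pp))
s=r.sense();print(s["eef_pos"],s["tcp_rot"])
E
```

```text
clock: 20.15
eef_pos: [423.5, -411.6, 113.1]
tcp_rot: [-3.138, 0.035, -0.039]
contact_force: [-0.5, 0.6, -0.9]
opening: 0.196
grasp_force: 112.8
0 244 397 [ 539.4 -379.1   50.5] [ 536.5 -450.7   50.5] [ 538.  -414.9   50.5]
8 244 397 [ 536.1 -378.7   50.5] [ 533.2 -450.8   50.5] [ 534.6 -414.8   50.5]
16 245 396 [ 532.7 -378.8   50.5] [ 529.8 -450.5   50.5] [ 531.3 -414.6   50.5]
24 245 396 [ 529.3 -378.4   50.5] [ 526.4 -450.6   50.5] [ 527.9 -414.5   50.5]
32 246 395 [ 525.8 -378.5   50.5] [ 523.  -450.2   50.5] [ 524.4 -414.3   50.5]
40 247 394 [ 522.3 -378.6   50.5] [ 519.5 -449.8   50.5] [ 520.9 -414.2   50.5]
48 247 394 [ 518.7 -378.2   50.5] [ 515.9 -450.    50.5] [ 517.3 -414.1   50.5]
56 248 393 [ 515.1 -378.2   50.5] [ 512.3 -449.6   50.5] [ 513.7 -413.9   50.5]
64 248 393 [ 511.4 -377.8   50.5] [ 508.6 -449.7   50.5] [ 510.  -413.8   50.5]
rest 5 237 420 [ 543.9 -367.8   15. ] [ 539.8 -470.9   15. ]
rest 30 233 417 [ 531.3 -364.    15. ] [ 527.1 -469.9   15. ]
rest 55 234 414 [ 518.  -362.9   15. ] [ 513.8 -468.9   15. ]
rest 80 239 411 [ 504.  -364.1   15. ] [ 499.9 -467.8   15. ]
[ 424.7 -412.7  115.5] [-3.1  0.  -0. ]
```

```bash
echo '[[[0, 0, 0, 3, 1, 14, 0], [0, 0, 0, 1, 0, 14, 0], [0, 0, 0, 0, 0, 8, 0], [0, 0, 0, 0, 0, 0, 0]]]' | python3 steer.py; echo '[[[0, 0, 0, 0, 0, 2, 0], [0, 0, 0, 0, 0, 0, 0]]]' | python3 steer.py; echo '[[[0, 0, 0, 0, 0, 1.5, 0], [0, 0, 0, 0, 0, 0, 0]]]' | python3 steer.py; echo '[[[0, 0, 0, 0, 0, 1.5, 0], [0, 0, 0, 0, 0, 0, 0]]]' | python3 steer.py
```

```text
clock: 20.53
eef_pos: [428.2, -414.7, 79.8]
tcp_rot: [3.141, 0.031, -0.041]
contact_force: [-1.8, 0.2, -1.6]
opening: 0.19
grasp_force: 112.9
clock: 20.7
eef_pos: [428.6, -415.4, 79.1]
tcp_rot: [3.14, 0.029, -0.042]
contact_force: [0.5, 0.2, -1.3]
opening: 0.192
grasp_force: 112.9
clock: 20.87
eef_pos: [428.4, -415.3, 77.4]
tcp_rot: [3.14, 0.029, -0.042]
contact_force: [0.5, 0.6, -2.8]
opening: 0.188
grasp_force: 112.9
clock: 21.03
eef_pos: [428.2, -415.1, 75.5]
tcp_rot: [3.14, 0.03, -0.042]
contact_force: [0.1, -0.6, 0.0]
opening: 0.194
grasp_force: 112.9
```

```bash
echo '[[[0, 0, 0, 0, 0, 1.5, 0], [0, 0, 0, 0, 0, 0, 0]]]' | python3 steer.py;echo '[[[0, 0, 0, 0, 0, 1, 0], [0, 0, 0, 0, 0, 0, 0]]]' | python3 steer.py; echo '[[[0, 0, 0, 0, 0, 0, 0.25], [0, 0, 0, 0, 0, 0, 0.3], [0, 0, 0, 0, 0, 0, 0.45], [0, 0, 0, 0, 0, 0, 0.6], [0, 0, 0, 0, 0, 0, 0.6]]]' | python3 steer.py 20; echo '[[[0, 0, 0, 0, 0, -5, 0.7], [0, 0, 0, 0, 0, -20, 0.7], [0, 0, 0, 0, 0, -40, 0.8], [0, 0, 0, 0, 0, -40, 0.8], [0, 0, 0, 0, 0, 0, 0.8]]]' | python3 steer.py
python3 - <<'E'
from ck import *
p=imaging.camera_params("wrist");a=np.ascontiguousarray(imaging.grab_frame("wrist")[:,:,::-1]);cv2.imwrite("pics/w4.png",a)
h=cv2.cvtColor(a,cv2.COLOR_BGR2HSV);m=(h[...,1]<60)&(h[...,2]>180)
for q in range(0,90,8):
    xs=np.where(m[q,240:420])[0]+240
    if len(xs):A,B=onz("wrist",(xs[0],q),7.8,p),onz("wrist",(xs[-1],q),7.8,p);print(q,xs[0],xs[-1],A,B)
k=(h[...,2]<60);k[:110]=0
for q in (170,200,230,260):
    xs=np.where(k[q,280:360])[0]+280
    if len(xs):print("handle",q,onz("wrist",(xs.mean(),q),80,p))
s=r.sense();print(s["eef_pos"],s["clock"],s["grasp_force"])
E
python3 look.py 439 -159 29
```

```text
clock: 21.2
eef_pos: [428.3, -415.3, 74.1]
tcp_rot: [3.14, 0.029, -0.042]
contact_force: [-1.0, 0.4, 2.2]
opening: 0.194
grasp_force: 113.2
clock: 21.37
eef_pos: [428.5, -415.4, 73.5]
tcp_rot: [3.14, 0.029, -0.042]
contact_force: [-2.0, 1.1, 7.5]
opening: 0.19
grasp_force: 114.1
clock: 21.78
eef_pos: [428.0, -414.9, 72.7]
tcp_rot: [3.141, 0.03, -0.042]
contact_force: [-0.5, -0.1, -0.1]
opening: 0.601
grasp_force: 0.0
clock: 22.2
eef_pos: [434.4, -417.9, 185.7]
tcp_rot: [3.133, 0.022, -0.042]
contact_force: [0.7, -1.7, 0.6]
opening: 0.801
grasp_force: 0.0
0 268 363 [ 574.5 -383.5    7.8] [ 571.6 -456.9    7.8]
8 268 363 [ 569.1 -383.     7.8] [ 566.1 -456.9    7.8]
16 269 363 [ 563.5 -383.2    7.8] [ 560.5 -456.9    7.8]
24 269 363 [ 557.8 -382.7    7.8] [ 554.8 -456.9    7.8]
32 270 362 [ 552.1 -383.     7.8] [ 549.1 -456.1    7.8]
40 270 362 [ 546.3 -382.4    7.8] [ 543.3 -456.1    7.8]
48 270 362 [ 540.4 -381.9    7.8] [ 537.4 -456.     7.8]
56 271 362 [ 534.5 -382.2    7.8] [ 531.4 -456.     7.8]
64 271 361 [ 528.4 -381.6    7.8] [ 525.3 -455.2    7.8]
72 271 361 [ 522.3 -381.1    7.8] [ 519.2 -455.2    7.8]
handle 170 [ 456.3 -416.2   80. ]
handle 200 [ 434.5 -415.5   80. ]
handle 230 [ 411.5 -413.9   80. ]
handle 260 [ 386.9 -413.2   80. ]
[ 433.4 -417.1  182.7] 22.25 0.0
cookie [ 439.4 -159.1   28.4] clock 22.35
```

```bash
echo '[[[0, 0, 0, 0, 0, -30, 0.8], [0, 0, 0, 0, 0, 0, 0.8], [0, 0, 0, 0, 0, 0, 0.8], [0, 0, 0, 0, 0, 0, 0.8], [0, 0, 0, 0, 0, 0, 0.8]]]' | python3 steer.py; python3 -c "
from rig import r, imaging, order
print(order.sign_off())"
```

```text
clock: 22.77
eef_pos: [431.4, -414.4, 206.3]
tcp_rot: [-3.141, 0.032, -0.042]
contact_force: [-0.7, -0.1, -0.1]
opening: 0.797
grasp_force: 0.0
the job is handed in; nothing more can be done
None
```

I handed the job in at 22.8 s of the 61 s allowed; sign-off gave no verdict, but by camera measurement the cookie lies flat in the rack's free place, about 59 mm from its centre, the other two cookies moved less than 1 mm, and the spatula is flat in its blue rest, within a few mm of the middle, handle out over the open side.

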